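# Load the tilt stand and wedge its platform just off the base

### The job

Load the tilt stand for a tilt test: while its hinged platform lies down flat, lay the large round steel weight centred on the circle marked on the platform, then the small one centred on top of it, and let go of them. Then take the wooden wedge by its grip block and slide it along the table, thin end first, squarely under the middle of the platform's free front edge until that edge has just lifted off the base, by about 5 mm, and finish still gripping the wedge there, with the wedge alone holding the platform up. Leave everything else on the table where it is.

Things in the scene. Friction and masses are not known exactly. Their poses are not given: they have to be found in the camera images.
- stand: Fixed dark steel base of the tilt stand: two low rails 22 mm high, 110 mm clear between them, and a hinge block. About 190 x 170 mm. Origin on the table under the platform's centre. Its level +x axis points from the platform's free front edge to its hinge, the direction in which the wedge goes in; z up. It does not move in a run.
- platform (a joint): Tilt of the hinged aluminium platform (140 mm wide, 8 mm thick, top 30 mm above the table when flat), rad: 0 = flat on the base; its front edge rises 1.7 mm per 0.01 rad. Only its weight (0.5 kg and its load) keeps it down. The hinge axis is 85 mm from the stand's origin along the stand's +x, 26 mm above the table.
- seat (a point): Centre of the thin dark circle (70 mm across) marked on the flat top of the platform, on the surface, 30 mm above the table when flat, straight above the stand's origin; axes as those of the stand when flat, tilting with the platform.
- lip (a point): Point on the axis, in the middle, of the round bar (12 mm diameter, 140 mm long) that is the platform's free front edge: 26 mm above the table when flat, so the bar's underside is at 20 mm. 85 mm from the seat, away from the hinge; nothing stands under it.
- big_center (a point): Centre (half-way up, 8 mm above its underside) of the large plain steel weight, a flat disc 64 mm in diameter and 16 mm thick, about 0.4 kg, lying loose on the table; z along its axis.
- small_center (a point): Centre (half-way up, 8 mm above its underside) of the small plain steel weight, a flat disc 48 mm in diameter and 16 mm thick, about 0.23 kg, lying loose on the table; z along its axis.
- wedge_grip (a point): Centre of the grip block of the loose wooden wedge (0.13 kg), 22.5 mm above its flat underside. The block is 40 mm long (x), 30 mm wide (y), 45 mm high. From its front face, 20 mm ahead of this point, a straight ramp 34 mm wide runs along the wedge's own +x and falls from 33 mm high to 3 mm.
- wedge_tip (a point): Thin end of the wedge, on the underside: 140 mm ahead (wedge's +x) of the middle of the grip block. The ramp slopes 1 in 4: it first meets the platform's bar when the grip block's centre is about 73 mm short of the bar's axis, and each further 4 mm lifts the bar about 1 mm.
- hard_drive: Bystander: metal hard drive 147 x 102 x 26 mm, origin at the centre of its underside. To be left alone.
- battery_pack: Bystander: black laptop battery 200 x 46 x 20 mm, origin at the centre of its underside. To be left alone.
- power_brick: Bystander: black power supply 100 x 45 x 30 mm, origin at the centre of its underside. To be left alone.
- screw_jar: Bystander: clear jar, 48 mm across, 65 mm high, origin at the centre of its underside. To be left alone.
- tape_roll: Bystander: black ring of tape, 90 mm across, 19 mm high, with a 64 mm hole, origin at the centre of its underside. To be left alone.
- screwdriver: Bystander: screwdriver, 180 mm long, lying along its x axis. To be left alone.
Not all that is in view belongs to the job. Of the things that look like the part that bears wedge_grip, the smallest one is meant.

How it is judged:
By the outcome, as a careful person would: the job done as asked, in the order asked, and still so for the second after the job is handed in, while the arm keeps its last pose, push and grip.
It also fails if it takes over 72 s, if anything falls off the work surface, if the arm or the gripper's body presses on something with over 40 N, if the wrist force passes 120 N, or if a joint passes its speed limit or range.

### The arm

A 6-joint arm with a two-finger parallel gripper is mounted at the origin on the work surface. World frame = base frame: x ahead of the robot, y to its left, z up, the work surface at z = 0. Lengths are in m, angles in rad, forces in N, time in s.
With the tool pointing down it reaches from about 0.325 to 0.775 m from the base axis. Payload 5.5 kg.
Tool frame: the origin (TCP) lies between the finger pads; the fingertips stand 17 mm ahead of it and the grasp point (between the pads) lies 2 mm behind it; z points along the fingers, y is the direction in which the jaws open and shut (so a half turn about z gives the same grasp; the last joint's range is limited). The gripper opens to 88 mm and grips with 3 to 60 N. Pads are 20 mm wide; open, the fingers measure 115 mm over their backs; the gripper's body (75 mm by 178 mm) begins 61 mm behind the grasp point.
Start: joints at [-1.37, 0.091, 1.231, -0, 1.82, -0.057], TCP at [0.153, -0.58, 0.24] pointing down, gripper open.
Joint ranges: [-2.87, 2.87], [-0.86, 2.18], [0.17, 2.46], [-1.51, 4.65], [0.06, 2.69], [-2.65, 2.65]. Speed limits (rad/s): [2.57, 2.57, 3.01, 3.14, 3.14, 3.14].

### API

Orientations are given as a 3x3 rotation matrix whose columns are the frame's x, y, z axes.
In Python, from workcell import get_state, capture, calibration, job_done gives the robot as it stands.
- The arm moves only by the shell command python3 -m inch 'ROWS'. ROWS is JSON, a list of rows, each a list of 3 entries, a list of its own where there are three numbers: the turn, a rotation vector about the tool's x, y, z each as a share of 0.5 rad, from -1 to 1, then the shift along the tool's x, y, z each as a share of 0.5 m, from -1 to 1, then the closure, from -1 (fully open) to 1 (shut). In form: [[[wx, wy, wz], [tx, ty, tz], jaw], ...]. A call has 1 to 5 rows; each row shifts and turns the commanded pose from where the row before left it, along the tool's axes as they then stand; what a row does not reach is not made up. A row lasts 1/12 s, in which the tool goes at most 41.7 mm and 7.16 degrees, less where a joint would pass 70% of its speed; a pose out of reach is approached as far as the arm can. A call with a number of a shift or a turn outside -1 to 1 is refused whole. A call with a gripper value outside its range is refused whole. The fingers move at their own pace and stop on an object; the grip force is fixed at half the most. Time passes only in rows, so rows that do not move let the fingers close. It gives the time, the measured TCP pose, the force and the opening at its end, in the units of the state.
- get_state(): the state, without advancing time (a new reading comes with each control period).
- capture(name): name is "scene" or "top"; returns the picture (384x512x3 uint8, red, green, blue); there is no depth.
- calibration(name): a dict with "mtx" (3x3 intrinsics, pixels), "origin" and "attitude" of the camera in the world. Camera axes: x right, y down, z forward; pixel columns grow to the right and rows downward; lengths in m; the calibration is good to about 2 mm. A picture is of the moment at which its call begins. calibration takes no time and is no camera call.
- job_done(): hands the job in, once; it reports no verdict.
The state is a dict: "time": time; "joint_pos": joint angles; "joint_velocities": joint speeds; "tau": joint torques, N m; "tcp_pos": TCP position; "orientation": TCP orientation; "contact_force": force on the tool from outside, world axes, zero at the start; "moment": the same for the moment, N m; "finger_gap": opening from 0.0 (shut) to 1.0 (fully open).
Only numpy, scipy, OpenCV 4.12 (cv2) and the standard library are available. Lean on these libraries where they do the work, as an engineer would, in place of code of your own. Each camera call takes 0.05 s, during which the arm holds its last target.

## Working session

There is one attempt and no reset: what is moved stays moved. The work goes in short steps, Python scripts to look and compute and a shell command to move; the robot and the scene stay as the last step left them, time stands still between calls to the robot, and variables do not carry over. Pictures are saved under pics/ and viewed, and the job is handed in when it is done.

```bash
ls; mkdir -p pics; python3 - <<'E'
from workcell import *
import cv2
for n in("scene","top"):
    im=capture(n); cv2.imwrite(f"pics/{n}0.png",cv2.resize(im[:,:,::-1],(800,600),interpolation=cv2.INTER_CUBIC)); cv2.imwrite(f"pics/{n}0raw.png",im[:,:,::-1])
    print(calibration(n))
print(get_state())
E
```

```text
pics
{'mtx': array([[364.65813317,   0.        , 254.96406125],
       [  0.        , 364.65813317, 202.25349542],
       [  0.        ,   0.        ,   1.        ]]), 'origin': array([1.21507242, 0.28403598, 0.84768354]), 'attitude': array([[-0.39816724,  0.68717995, -0.60765661],
       [ 0.9173036 ,  0.30124604, -0.26039379],
       [ 0.00411676, -0.66108588, -0.75029895]])}
{'mtx': array([[362.98760338,   0.        , 254.24417183],
       [  0.        , 362.98760338, 195.43598485],
       [  0.        ,   0.        ,   1.        ]]), 'origin': array([0.47641662, 0.01573782, 0.9988532 ]), 'attitude': array([[-0.01072572, -0.99347275,  0.1135643 ],
       [-0.999909  ,  0.01158532,  0.00691206],
       [-0.00818262, -0.11347983, -0.9935066 ]])}
{'time': 0.1, 'joint_pos': array([-1.36969409e+00,  9.17620526e-02,  1.23173548e+00, -1.11782431e-06,
        1.81978650e+00, -5.67018997e-02]), 'joint_velocities': array([-0.00109615, -0.00083632, -0.00172132, -0.00216654, -0.00203449,
       -0.00039918]), 'tau': array([ 3.46023604e-03, -4.47855020e+01, -4.07570243e+01,  7.00346008e-02,
        2.84088386e-02, -1.16183260e-04]), 'tcp_pos': array([ 0.15292624, -0.57994985,  0.23864974]), 'orientation': array([[ 9.66952248e-01,  2.54957322e-01, -3.38913624e-04],
       [ 2.54957529e-01, -9.66950832e-01,  1.65707642e-03],
       [ 9.47709556e-05, -1.68872235e-03, -9.99998570e-01]]), 'contact_force': array([1.04929735, 0.36271739, 0.72054935]), 'moment': array([ 0.06203744,  0.01314732, -0.01439803]), 'finger_gap': 1.0008624184997896}
```

View pics/top0.png

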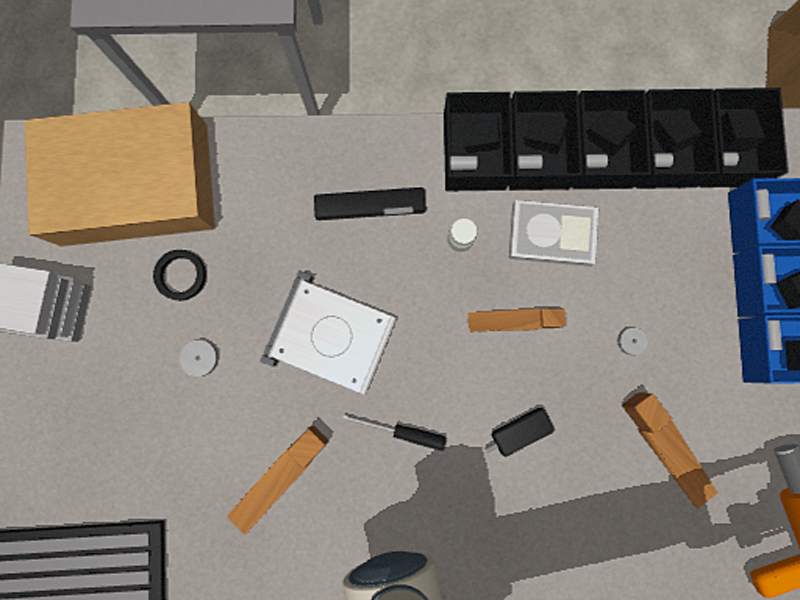

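View pics/scene0.png

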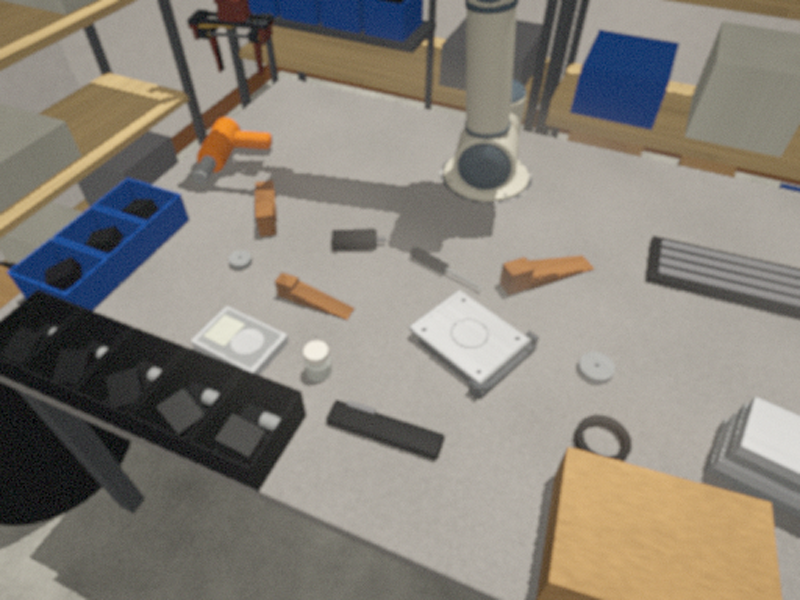

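```bash
cat > h.py <<'E'
import numpy as np,cv2
from workcell import *
def proj(n,P):
    c=calibration(n);P=np.atleast_2d(P).astype(float)
    q=(P-c['origin'])@c['attitude'];q=q@c['mtx'].T
    return q[:,:2]/q[:,2:]
def ray(n,uv,z):
    c=calibration(n);d=c['attitude']@np.linalg.inv(c['mtx'])@np.array([uv[0],uv[1],1.])
    o=c['origin'];return o+d*(z-o[2])/d[2]
def crop(src,u0,v0,w,h,s,out,marks=()):
    im=cv2.imread(src) if isinstance(src,str) else src
    c=cv2.resize(im[v0:v0+h,u0:u0+w],(w*s,h*s),interpolation=cv2.INTER_CUBIC)
    for m in marks:
        cv2.circle(c,(int((m[0]-u0+.5)*s),int((m[1]-v0+.5)*s)),2,(0,0,255),-1)
    cv2.imwrite(out,c)
E
python3 - <<'E'
from h import *
crop('pics/top0raw.png',160,165,100,95,7,'pics/c_stand.png')
crop('pics/top0raw.png',290,185,80,40,10,'pics/c_wedge.png')
crop('pics/top0raw.png',110,210,35,35,10,'pics/c_big.png')
crop('pics/top0raw.png',388,200,35,35,10,'pics/c_small.png')
a=[cv2.imread(f'pics/c_{k}.png') for k in('big','small')]
cv2.imwrite('pics/c_w.png',np.hstack(a))
E
```

```text
(no output)
```

View pics/c_stand.png

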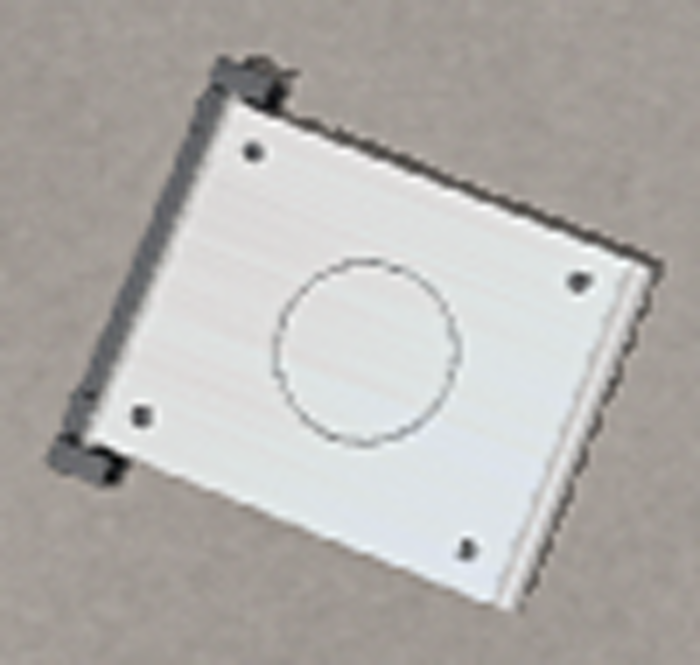

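View pics/c_wedge.png

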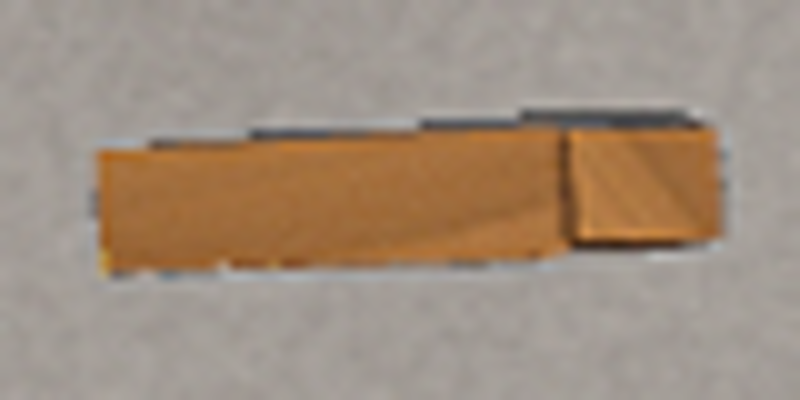

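View pics/c_w.png

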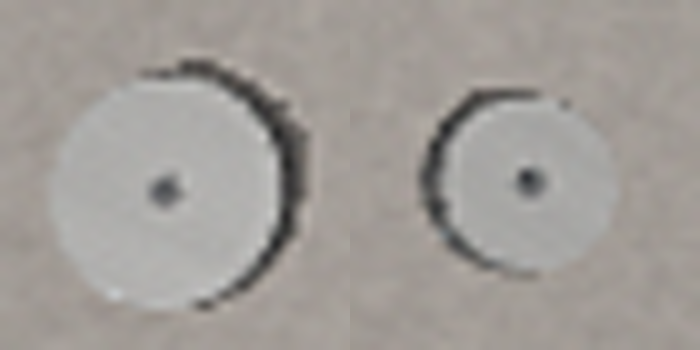

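```bash
cat > m1.py <<'E'
from h import *
def px(u0,v0,s,p): return np.array([u0+p[0]/s-.5, v0+p[1]/s-.5])
S=lambda p,z=.03: ray('top',px(160,165,7,p),z)
W=lambda p,z: ray('top',px(290,185,10,p),z)
seat=S((366.5,352))
a,b,c,d=[S(p) for p in((253,151),(578,282),(467,549),(141,415))]
print('seat',seat,'screw mean',(a+b+c+d)/4, [np.linalg.norm(x) for x in(a-b,c-d,a-d,b-c)])
for v in (a-b,d-c): print(np.degrees(np.arctan2(v[1],v[0])))
for v in (a-d,b-c): print('perp',np.degrees(np.arctan2(v[1],v[0]))+90)
print('circle dia',np.linalg.norm(S((273,352))-S((460,352))))
g=[W(p,.045) for p in((578,128),(715,126),(718,238),(575,240))]
t=[W(p,.003) for p in((100,150),(102,272))]
gc=sum(g)/4;tc=sum(t)/2;print('grip',gc,'tip',tc,'len',np.linalg.norm((gc-tc)[:2]),np.degrees(np.arctan2(*(tc-gc)[[1,0]])))
big=ray('top',px(110,210,10,(165,191)),.016);small=ray('top',px(388,200,10,(180,182)),.016)
print('big',big,'small',small)
print('dia',np.linalg.norm(ray('top',px(110,210,10,(50,191)),.016)-ray('top',px(110,210,10,(281,191)),.016)))
for n,p in(('seat',seat),('grip',gc),('tip',tc),('big',big),('small',small)): print(n,proj('scene',p))
E
python3 m1.py; python3 - <<'E'
from h import *
r='pics/scene0raw.png'
crop(r,255,180,95,75,8,'pics/s_stand.png'); crop(r,170,165,65,45,10,'pics/s_wedge.png')
crop(r,365,218,35,35,10,'pics/s_big.png'); crop(r,138,150,35,35,10,'pics/s_small.png')
cv2.imwrite('pics/s_w.png',np.hstack([cv2.imread(f'pics/s_{k}.png') for k in('big','small')]))
E
```

```text
seat [0.53643181 0.13632699 0.03      ] screw mean [0.53789296 0.13900519 0.03      ] [np.float64(0.13537772393461966), np.float64(0.1346232888102958), np.float64(0.10942069960490504), np.float64(0.10957106962372826)]
67.36293720918157
67.29954664293173
perp 67.45200764527773
perp 67.05733936547163
circle dia 0.07147398937497453
grip [ 0.56289331 -0.24044752  0.045     ] tip [ 0.56069791 -0.10174742  0.003     ] len 0.13871746772349342 90.90682654211143
big [0.50252111 0.370435   0.016     ] small [ 0.52356786 -0.38473242  0.016     ]
dia 0.0626683030400362
seat [[299.96680476 212.43386543]]
grip [[182.76695911 177.99269057]]
tip [[223.77493377 199.84347901]]
big [[381.70254421 232.63543215]]
small [[152.7357069  164.29041561]]
```

View pics/s_stand.png

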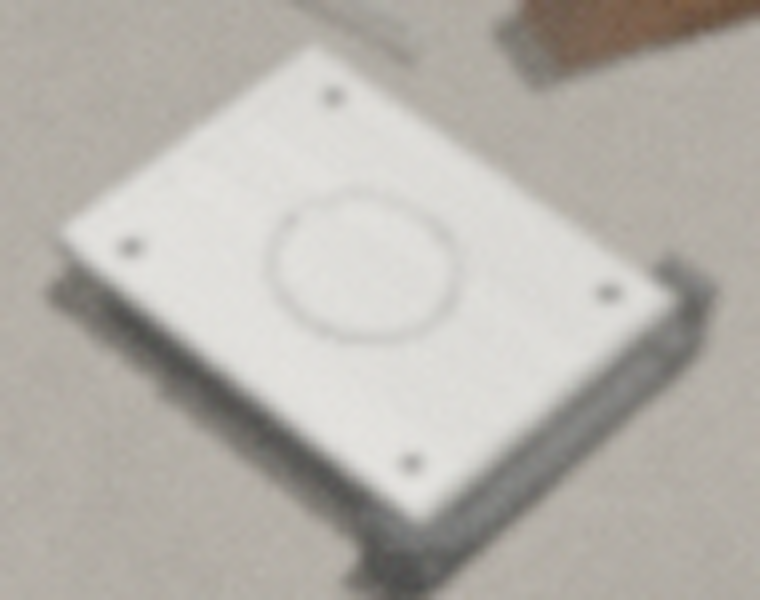

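View pics/s_wedge.png

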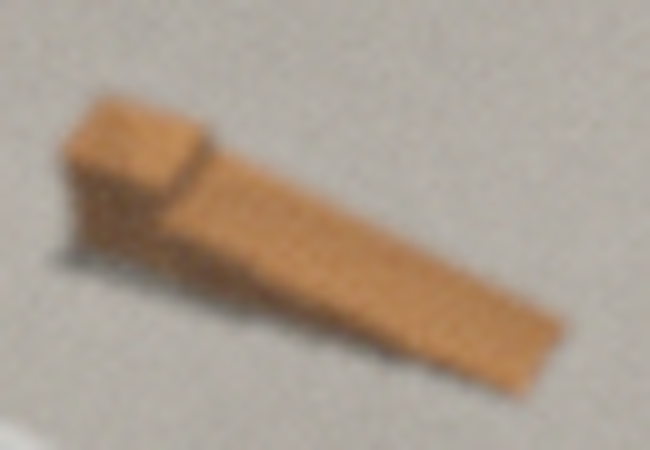

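View pics/s_w.png

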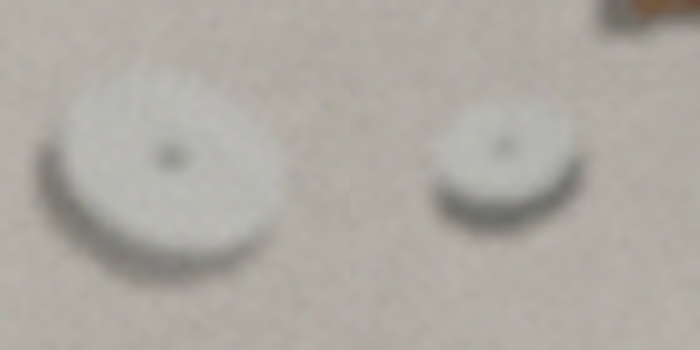

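The three similar wedges in the top picture are at (517,319), (280,475) and (670,447). The one at (517,319) measures 139 mm from grip to tip and is clearly the shortest, so it is the one meant. The enlarged crop shows its ramp and the grip block at its right end. The scene camera agrees with all the top-camera positions to within about 1 px.

First I turn the tool to the stand's yaw of 67.3°.

```bash
cat > to.py <<'E'
import sys;from h import *
s=get_state();R=s['orientation'];p=s['tcp_pos']
t=np.array([float(x) for x in sys.argv[1:4]]);d=R.T@(t-p)/.5
n=int(np.ceil(np.abs(d).max()*.5/.0405)) if len(sys.argv)<6 else int(sys.argv[5])
print('t',round(s['time'],2),'p',p.round(4),'yaw',np.degrees(np.arctan2(R[1,0],R[0,0])).round(2),'tilt',R[2].round(4),'F',s['contact_force'].round(1),'gap',round(s['finger_gap']*88,1))
n=max(n,int(np.ceil(np.linalg.norm(d)*.5/.041)));print('total',d.round(4),'n',n,'per',(d/n).round(4))
if len(sys.argv)>4 and sys.argv[4]!='-':
    dy=(float(sys.argv[4])-np.degrees(np.arctan2(R[1,0],R[0,0])));print('wz total',round(-np.radians(dy)/.5,4), 'wxy',)
E
python3 -m inch '[[[0,0,-0.229],[0,0,0],-1],[[0,0,-0.229],[0,0,0],-1],[[0,0,-0.229],[0,0,0],-1],[[0,0,-0.229],[0,0,0],-1],[[0,0,-0.229],[0,0,0],-1]]'
python3 -m inch '[[[0,0,-0.229],[0,0,0],-1],[[0,0,-0.229],[0,0,0],-1],[[0,0,-0.229],[0,0,0],-1],[[0,0,0],[0,0,0],-1]]'
python3 to.py 0.5 -0.2 0.2
```

```text
time: 0.52
tcp_pos: [0.1529, -0.58, 0.239]
orientation: [[0.67, 0.742, -0.0], [0.742, -0.67, 0.001], [0.001, -0.001, -1.0]]
contact_force: [-0.6, 0.5, 0.5]
finger_gap: 1.0
time: 0.85
tcp_pos: [0.1529, -0.58, 0.239]
orientation: [[0.383, 0.924, -0.0], [0.924, -0.383, 0.001], [0.001, -0.001, -1.0]]
contact_force: [0.2, -0.1, 0.3]
finger_gap: 0.998
t 0.85 p [ 0.1529 -0.58    0.239 ] yaw 67.49 tilt [ 9.e-04 -7.e-04 -1.e+00] F [ 0.2 -0.1  0.3] gap 87.8
total [0.9678 0.3502 0.0786] n 13 per [0.0744 0.0269 0.006 ]
```

```bash

python3 -m inch '[[[0,0,0],[0.0744,0.0269,0.006],-1],[[0,0,0],[0.0744,0.0269,0.006],-1],[[0,0,0],[0.0744,0.0269,0.006],-1],[[0,0,0],[0.0744,0.0269,0.006],-1],[[0,0,0],[0.0744,0.0269,0.006],-1]]'
python3 -m inch '[[[0,0,0],[0.0744,0.0269,0.006],-1],[[0,0,0],[0.0744,0.0269,0.006],-1],[[0,0,0],[0.0744,0.0269,0.006],-1],[[0,0,0],[0.0744,0.0269,0.006],-1],[[0,0,0],[0.0744,0.0269,0.006],-1]]' | tail -1
python3 -m inch '[[[0,0,0],[0.0744,0.0269,0.006],-1],[[0,0,0],[0.0744,0.0269,0.006],-1],[[0,0,0],[0.0744,0.0269,0.006],-1]]'
python3 to.py 0.5025 0.3704 0.14
```

```text
time: 1.27
tcp_pos: [0.2877, -0.4331, 0.2241]
orientation: [[0.391, 0.92, -0.0], [0.92, -0.391, 0.0], [0.0, -0.0, -1.0]]
contact_force: [-0.4, -1.3, -0.3]
finger_gap: 1.0
finger_gap: 1.0
time: 1.93
tcp_pos: [0.5021, -0.2, 0.2003]
orientation: [[0.39, 0.921, -0.0], [0.921, -0.39, -0.0], [-0.0, -0.0, -1.0]]
contact_force: [0.9, -0.9, -0.1]
finger_gap: 0.998
t 1.93 p [ 0.5021 -0.2     0.2003] yaw 67.02 tilt [-1.e-04 -1.e-04 -1.e+00] F [ 0.9 -0.9 -0.1] gap 87.8
total [ 1.0506 -0.4446  0.1206] n 14 per [ 0.075  -0.0318  0.0086]
```

```bash

python3 -m inch '[[[0,0,0],[0.075,-0.0318,0.0086],-1],[[0,0,0],[0.075,-0.0318,0.0086],-1],[[0,0,0],[0.075,-0.0318,0.0086],-1],[[0,0,0],[0.075,-0.0318,0.0086],-1],[[0,0,0],[0.075,-0.0318,0.0086],-1]]' | tail -1
python3 -m inch '[[[0,0,0],[0.075,-0.0318,0.0086],-1],[[0,0,0],[0.075,-0.0318,0.0086],-1],[[0,0,0],[0.075,-0.0318,0.0086],-1],[[0,0,0],[0.075,-0.0318,0.0086],-1],[[0,0,0],[0.075,-0.0318,0.0086],-1]]' | tail -1
python3 -m inch '[[[0,0,0],[0.075,-0.0318,0.0086],-1],[[0,0,0],[0.075,-0.0318,0.0086],-1],[[0,0,0],[0.075,-0.0318,0.0086],-1],[[0,0,0],[0.075,-0.0318,0.0086],-1],[[0,0,0],[0,0,0],-1]]' | tail -1
python3 to.py 0.5025 0.3704 0.06
```

```text
finger_gap: 1.0
finger_gap: 1.0
finger_gap: 0.998
t 3.18 p [0.4966 0.3744 0.1372] yaw 67.36 tilt [-0.001  -0.0041 -1.    ] F [ 0.4 -0.2  0.1] gap 87.8
total [-0.0027  0.0146  0.1544] n 2 per [-0.0014  0.0073  0.0772]
```

```bash

python3 -m inch '[[[0,0,0],[-0.001,0.005,0.05],-1],[[0,0,0],[-0.001,0.005,0.05],-1],[[0,0,0],[-0.001,0.005,0.054],-1],[[0,0,0],[0,0,0],-1]]' | tail -1
python3 to.py 0.5025 0.3704 0.0205
```

```text
finger_gap: 0.999
t 3.52 p [0.5026 0.3619 0.0563] yaw 67.06 tilt [-0.0092 -0.0059 -0.9999] F [ 0.4 -1.6 -2. ] gap 87.9
total [ 0.0163 -0.0063  0.0715] n 1 per [ 0.0163 -0.0063  0.0715]
```

```bash

python3 -m inch '[[[0,0,0],[0,0,0],-1],[[0,0,0],[0,0,0],-1]]' | tail -1
python3 to.py 0.5025 0.3704 0.0205
```

```text
finger_gap: 1.001
t 3.68 p [0.5057 0.3643 0.065 ] yaw 67.16 tilt [ 1.2e-03  7.0e-04 -1.0e+00] F [ 0.5 -0.6  0.1] gap 88.1
total [ 0.0087 -0.0107  0.089 ] n 2 per [ 0.0043 -0.0054  0.0445]
```

```bash

python3 -m inch '[[[0,0,0],[0.0087,-0.0107,0.02],-1],[[0,0,0],[0,0,0],-1],[[0,0,0],[0,0,0],-1],[[0,0,0],[0,0,0],-1]]' | tail -1
python3 to.py 0.5025 0.3704 0.0205
python3 - <<'E'
from h import *
im=capture('top')[:,:,::-1]
crop(im,90,190,75,75,8,'pics/p2.png')
E
```

```text
finger_gap: 0.999
t 4.02 p [0.5021 0.3706 0.0542] yaw 67.26 tilt [ 8.e-04  6.e-04 -1.e+00] F [ 0.9 -0.1 -0.4] gap 87.9
total [-0.      0.0008  0.0673] n 1 per [-0.      0.0008  0.0673]
```

View pics/p2.png

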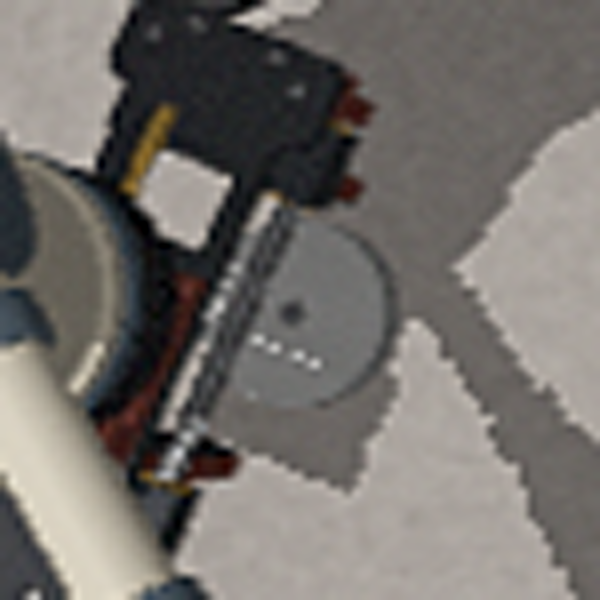

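The disc lies between the fingers in the crop, with its centre at (292,312), so I go down and grip it.

```bash

python3 -m inch '[[[0,0,0],[0,0,0.025],-1],[[0,0,0],[0,0.0008,0.025],-1],[[0,0,0],[0,0,0.0165],-1],[[0,0,0],[0,0,0],-1],[[0,0,0],[0,0,0],-1]]' | tail -2
python3 to.py 0.5025 0.3704 0.0205
python3 -m inch '[[[0,0,0],[0,0,0],1],[[0,0,0],[0,0,0],1],[[0,0,0],[0,0,0],1],[[0,0,0],[0,0,0],1],[[0,0,0],[0,0,0],1]]' | tail -2
python3 -m inch '[[[0,0,0],[0,0,0],1],[[0,0,0],[0,0,0],1],[[0,0,0],[0,0,0],1]]' | tail -2
python3 to.py 0.5025 0.3704 0.1
```

```text
contact_force: [-0.6, 0.3, -0.4]
finger_gap: 1.001
t 4.48 p [0.5018 0.3696 0.0185] yaw 67.24 tilt [-0.0018 -0.0012 -1.    ] F [-0.6  0.3 -0.4] gap 88.1
total [ 0.002   0.0006 -0.0039] n 1 per [ 0.002   0.0006 -0.0039]
contact_force: [0.4, -0.8, -0.8]
finger_gap: 0.719
contact_force: [0.1, -0.6, -0.9]
finger_gap: 0.723
t 5.15 p [0.5024 0.37   0.0201] yaw 67.25 tilt [-1.e-04  1.e-04 -1.e+00] F [ 0.1 -0.6 -0.9] gap 63.6
total [ 0.0008 -0.0002 -0.1599] n 2 per [ 0.0004 -0.0001 -0.0799]
```

```bash

python3 -m inch '[[[0,0,0],[0,0,-0.03],1],[[0,0,0],[0,0,-0.065],1],[[0,0,0],[0,0,-0.065],1],[[0,0,0],[0,0,0],1],[[0,0,0],[0,0,0],1]]' | tail -2
python3 to.py 0.5364 0.1363 0.09
```

```text
contact_force: [-0.4, 0.3, -4.9]
finger_gap: 0.719
t 5.57 p [0.5032 0.3708 0.102 ] yaw 67.26 tilt [ 0.0033  0.002  -1.    ] F [-0.4  0.3 -4.9] gap 63.3
total [-0.4069  0.2425  0.0231] n 6 per [-0.0678  0.0404  0.0039]
```

```bash

python3 -m inch '[[[0,0,0],[-0.04,0.024,0.002],1],[[0,0,0],[-0.066,0.04,0.004],1],[[0,0,0],[-0.066,0.04,0.004],1],[[0,0,0],[-0.066,0.04,0.004],1],[[0,0,0],[-0.066,0.04,0.004],1]]' | tail -1
python3 -m inch '[[[0,0,0],[-0.066,0.04,0.004],1],[[0,0,0],[-0.037,0.019,0.002],1],[[0,0,0],[0,0,0],1],[[0,0,0],[0,0,0],1],[[0,0,0],[0,0,0],1]]' | tail -2
python3 to.py 0.5364 0.1363 0.07
python3 - <<'E'
from h import *
im=capture('top')[:,:,::-1]
crop(im,160,165,100,95,7,'pics/p3.png')
im=capture('scene')[:,:,::-1]
crop(im,255,160,95,75,8,'pics/p3s.png')
E
```

```text
finger_gap: 0.726
contact_force: [-0.2, 0.4, -4.9]
finger_gap: 0.719
t 6.4 p [0.5347 0.1358 0.0861] yaw 67.25 tilt [-0.0011 -0.0031 -1.    ] F [-0.2  0.4 -4.9] gap 63.3
total [0.0022 0.0029 0.0321] n 1 per [0.0022 0.0029 0.0321]
```

View pics/p3.png

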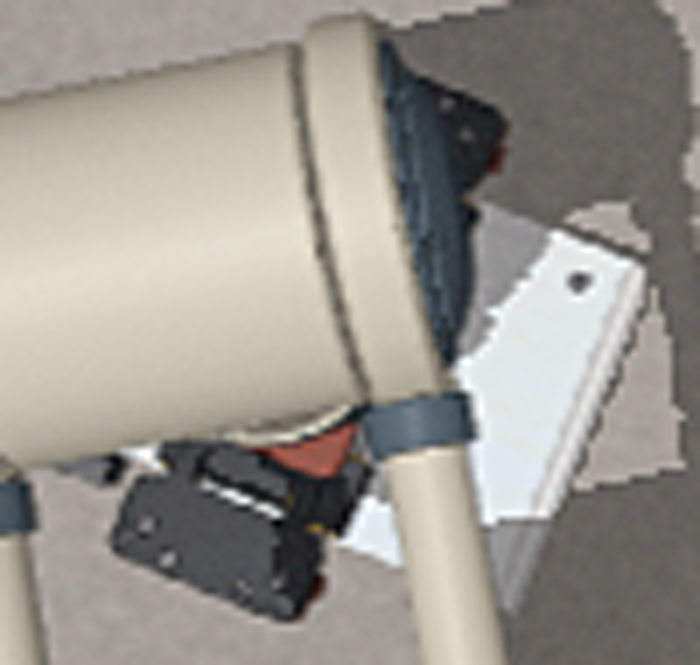

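View pics/p3s.png

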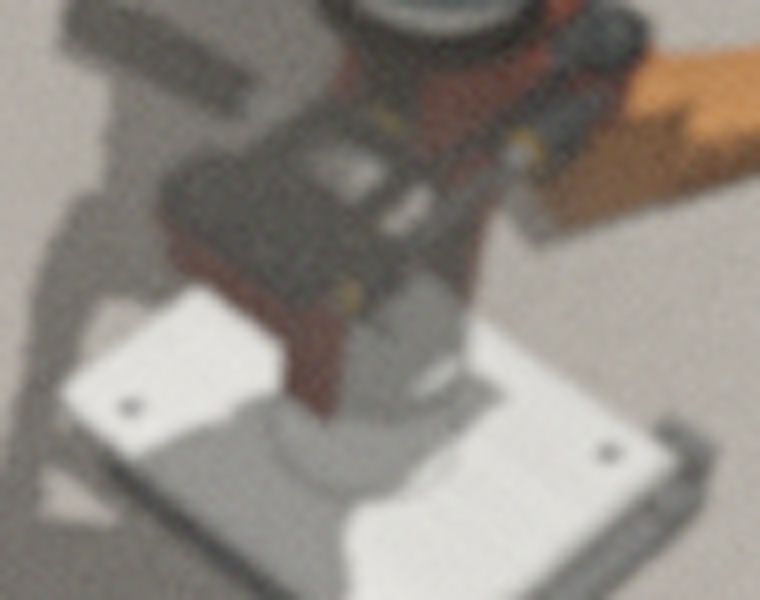

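```bash

python3 -m inch '[[[0,0,0],[0.001,0.001,0.02],1],[[0,0,0],[0,0,0.02],1],[[0,0,0],[0,0,0.015],1],[[0,0,0],[0,0,0],1],[[0,0,0],[0,0,0],1]]' | tail -2
python3 -m inch '[[[0,0,0],[0,0,0],1],[[0,0,0],[0,0,0],1]]' | tail -2
python3 to.py 0.5364 0.1363 0.0505 
```

```text
contact_force: [-0.1, 0.5, -4.7]
finger_gap: 0.722
contact_force: [-0.1, 0.3, -5.0]
finger_gap: 0.722
t 7.08 p [0.5367 0.1358 0.0612] yaw 67.26 tilt [ 5.e-04  8.e-04 -1.e+00] F [-0.1  0.3 -5. ] gap 63.5
total [ 0.0007 -0.001   0.0215] n 1 per [ 0.0007 -0.001   0.0215]
```

```bash

python3 -m inch '[[[0,0,0],[0.0006,-0.0008,0.01],1],[[0,0,0],[0,0,0.0095],1],[[0,0,0],[0,0,0],1],[[0,0,0],[0,0,0],1],[[0,0,0],[0,0,0],1]]' | tail -2
python3 to.py 0.5364 0.1363 0.0505
```

```text
contact_force: [0.1, -0.1, -4.9]
finger_gap: 0.717
t 7.5 p [0.536  0.1361 0.0508] yaw 67.25 tilt [-3.e-04 -4.e-04 -1.e+00] F [ 0.1 -0.1 -4.9] gap 63.1
total [0.0007 0.0006 0.0005] n 1 per [0.0007 0.0006 0.0005]
```

```bash

python3 -m inch '[[[0,0,0],[0.0006,0.0005,0.0014],1],[[0,0,0],[0,0,0],1],[[0,0,0],[0,0,0],1],[[0,0,0],[0,0,0],1]]' | tail -2
python3 to.py 0.5364 0.1363 0.0505
python3 -m inch '[[[0,0,0],[0,0,0],-1],[[0,0,0],[0,0,0],-1],[[0,0,0],[0,0,0],-1],[[0,0,0],[0,0,0],-1],[[0,0,0],[0,0,0],-1]]' | tail -2
python3 -m inch '[[[0,0,0],[0,0,-0.03],-1],[[0,0,0],[0,0,-0.05],-1],[[0,0,0],[0,0,-0.07],-1],[[0,0,0],[0,0,-0.07],-1],[[0,0,0],[0,0,0],-1]]' | tail -2
python3 to.py 0.52 -0.25 0.16
```

```text
contact_force: [-0.6, 0.4, -4.0]
finger_gap: 0.725
t 7.83 p [0.5365 0.1363 0.0503] yaw 67.25 tilt [-0.  0. -1.] F [-0.6  0.4 -4. ] gap 63.8
total [-0.0001 -0.0002 -0.0005] n 1 per [-0.0001 -0.0002 -0.0005]
contact_force: [-0.3, -0.7, 0.5]
finger_gap: 0.998
contact_force: [0.5, 0.1, 1.8]
finger_gap: 0.999
t 8.67 p [0.5393 0.1369 0.1692] yaw 67.26 tilt [ 0.0072  0.0107 -0.9999] F [0.5 0.1 1.8] gap 87.9
total [-0.7287  0.2633  0.0161] n 10 per [-0.0729  0.0263  0.0016]
```

```bash

python3 to.py 0.5236 -0.3847 0.15
python3 -m inch '[[[0,0,0],[-0.05,0.0188,0.0012],-1],[[0,0,0],[-0.0745,0.0282,0.003],-1],[[0,0,0],[-0.0745,0.0282,0.003],-1],[[0,0,0],[-0.0745,0.0282,0.003],-1],[[0,0,0],[-0.0745,0.0282,0.003],-1]]' | tail -1
python3 - <<'E'
from h import *
im=capture('top')[:,:,::-1]
crop(im,160,165,100,95,7,'pics/p4.png')
E
```

```text
t 8.67 p [0.5393 0.1369 0.1692] yaw 67.26 tilt [ 0.0072  0.0107 -0.9999] F [0.5 0.1 1.8] gap 87.9
total [-0.9745  0.3739  0.0355] n 13 per [-0.075   0.0288  0.0027]
finger_gap: 0.999
```

View pics/p4.png

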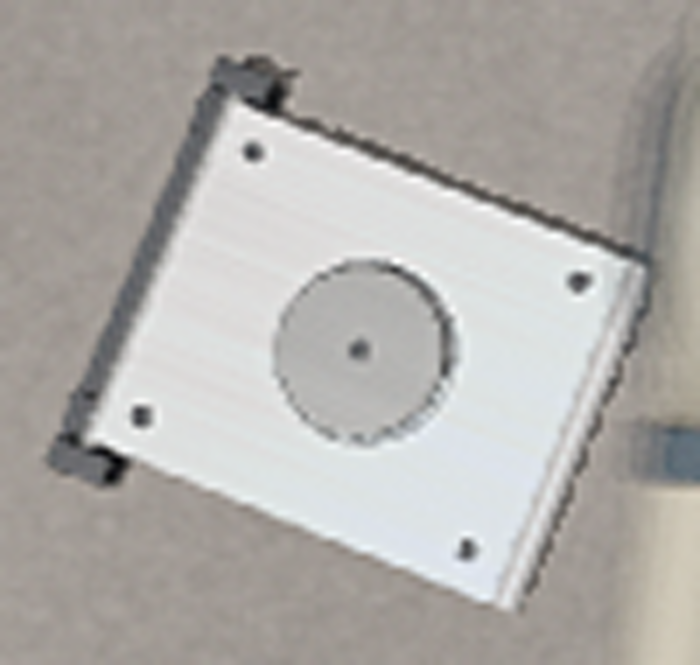

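```bash
python3 - <<'E'
from h import *
b=ray('top',(160+360/7-.5,165+350/7-.5),.046);print(b, (proj('top',(.5364,.1363,.046))-[160,165]+.5)*7)
d=(b-[.53643,.13633,.046])[:2];print(d*1000)
E
python3 to.py 0.5236 -0.3847 0.15
```

```text
[0.53621963 0.13678092 0.046     ] [[361.28066643 349.50566314]]
[-0.21036656  0.45092093]
t 9.13 p [ 0.5291 -0.0581  0.1534] yaw 66.96 tilt [-0.0047  0.0018 -1.    ] F [-0.6 -3.  -0.8] gap 87.9
total [-0.6054  0.2455  0.01  ] n 8 per [-0.0757  0.0307  0.0013]
```

The large weight sits about 0.5 mm from the circle's centre; its hole is at crop pixel (360,350). Next is the small weight.

```bash

python3 -m inch '[[[0,0,0],[-0.077,0.03,0.001],-1],[[0,0,0],[-0.077,0.03,0.001],-1],[[0,0,0],[-0.077,0.03,0.001],-1],[[0,0,0],[-0.077,0.03,0.001],-1],[[0,0,0],[-0.077,0.03,0.001],-1]]' | tail -1
python3 -m inch '[[[0,0,0],[-0.077,0.03,0.001],-1],[[0,0,0],[-0.077,0.03,0.001],-1],[[0,0,0],[-0.077,0.03,0.001],-1],[[0,0,0],[0,0,0],-1],[[0,0,0],[0,0,0],-1]]' | tail -1
python3 to.py 0.5236 -0.3847 0.06
```

```text
finger_gap: 1.001
finger_gap: 1.002
t 9.97 p [ 0.5208 -0.3818  0.1484] yaw 67.06 tilt [ 6.0e-04 -1.6e-03 -1.0e+00] F [0.6 0.9 0.7] gap 88.2
total [-0.0033  0.0078  0.1767] n 3 per [-0.0011  0.0026  0.0589]
```

```bash

python3 -m inch '[[[0,0,0],[-0.001,0.0026,0.05],-1],[[0,0,0],[-0.001,0.0026,0.065],-1],[[0,0,0],[-0.001,0.0026,0.06],-1],[[0,0,0],[0,0,0],-1],[[0,0,0],[0,0,0],-1]]' | tail -1
python3 -m inch '[[[0,0,0],[0,0,0],-1],[[0,0,0],[0,0,0],-1]]' | tail -1
python3 to.py 0.5236 -0.3847 0.0205
```

```text
finger_gap: 1.0
finger_gap: 1.001
t 10.55 p [ 0.5259 -0.3832  0.0657] yaw 67.3 tilt [-0.0012  0.0047 -1.    ] F [0.4 0.3 0.7] gap 88.1
total [-0.0044 -0.0035  0.0903] n 2 per [-0.0022 -0.0018  0.0452]
```

```bash

python3 -m inch '[[[0,0,0],[-0.0044,-0.0035,0.03],-1],[[0,0,0],[0,0,0.03],-1],[[0,0,0],[0,0,0.018],-1],[[0,0,0],[0,0,0],-1],[[0,0,0],[0,0,0],-1]]' | tail -1
python3 -m inch '[[[0,0,0],[0,0,0],-1],[[0,0,0],[0,0,0],-1]]' | tail -1
python3 to.py 0.5236 -0.3847 0.0205
python3 - <<'E'
from h import *
im=capture('scene')[:,:,::-1]
crop(im,130,130,60,50,10,'pics/p5.png')
E
```

```text
finger_gap: 1.003
finger_gap: 0.999
t 11.13 p [ 0.5227 -0.3848  0.0248] yaw 67.26 tilt [-6.0e-04  2.2e-03 -1.0e+00] F [ 0.2 -1.  -0.4] gap 87.9
total [0.0008 0.0016 0.0086] n 1 per [0.0008 0.0016 0.0086]
```

View pics/p5.png

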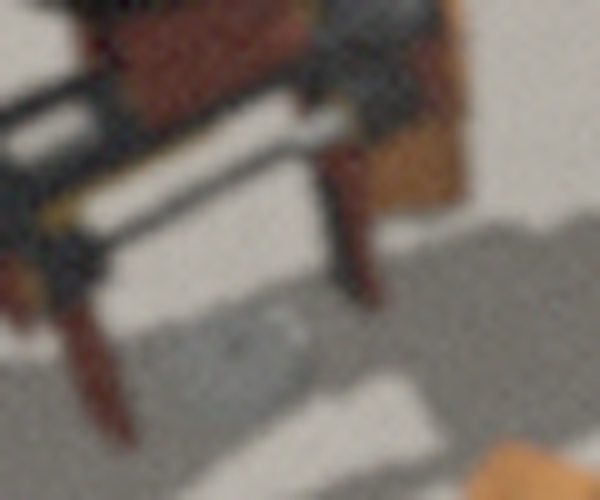

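```bash

python3 -m inch '[[[0,0,0],[0.0008,0.0016,0.0086],-1],[[0,0,0],[0,0,0],-1],[[0,0,0],[0,0,0],-1],[[0,0,0],[0,0,0],-1]]' | tail -1
python3 -m inch '[[[0,0,0],[0,0,0],1],[[0,0,0],[0,0,0],1],[[0,0,0],[0,0,0],1],[[0,0,0],[0,0,0],1],[[0,0,0],[0,0,0],1]]' | tail -1
python3 -m inch '[[[0,0,0],[0,0,0],1],[[0,0,0],[0,0,0],1],[[0,0,0],[0,0,0],1],[[0,0,0],[0,0,0],1],[[0,0,0],[0,0,0],1]]' | tail -2
python3 to.py 0.5236 -0.3847 0.0205
```

```text
finger_gap: 0.998
finger_gap: 0.663
contact_force: [-0.4, -0.6, -0.0]
finger_gap: 0.538
t 12.35 p [ 0.523  -0.3843  0.0189] yaw 67.26 tilt [-0.e+00  2.e-04 -1.e+00] F [-0.4 -0.6 -0. ] gap 47.3
total [-0.0003  0.0015 -0.0033] n 1 per [-0.0003  0.0015 -0.0033]
```

```bash

python3 -m inch '[[[0,0,0],[0,0,-0.03],1],[[0,0,0],[0,0,-0.07],1],[[0,0,0],[0,0,-0.07],1],[[0,0,0],[0,0,-0.03],1],[[0,0,0],[0,0,0],1]]' | tail -2
python3 to.py 0.5362 0.1366 0.11
```

```text
contact_force: [0.8, -0.3, -0.7]
finger_gap: 0.539
t 12.77 p [ 0.5245 -0.3856  0.1245] yaw 67.25 tilt [-0.0024  0.0081 -1.    ] F [ 0.8 -0.3 -0.7] gap 47.4
total [ 0.9722 -0.3825  0.0235] n 13 per [ 0.0748 -0.0294  0.0018]
```

```bash

python3 -m inch '[[[0,0,0],[0.035,-0.0138,0.001],1],[[0,0,0],[0.07,-0.0276,0.0016],1],[[0,0,0],[0.0748,-0.0294,0.0016],1],[[0,0,0],[0.0748,-0.0294,0.0016],1],[[0,0,0],[0.0748,-0.0294,0.0016],1]]' | tail -2
python3 -m inch '[[[0,0,0],[0.0748,-0.0294,0.0016],1],[[0,0,0],[0.0748,-0.0294,0.0016],1],[[0,0,0],[0.0748,-0.0294,0.0016],1],[[0,0,0],[0.0748,-0.0294,0.0016],1],[[0,0,0],[0.0748,-0.0294,0.0016],1]]' | tail -2
python3 -m inch '[[[0,0,0],[0.0748,-0.0294,0.0016],1],[[0,0,0],[0.0748,-0.0294,0.0016],1],[[0,0,0],[0.07,-0.0276,0.0016],1],[[0,0,0],[0.035,-0.0138,0.001],1],[[0,0,0],[0,0,0],1]]' | tail -2
python3 -m inch '[[[0,0,0],[0,0,0],1],[[0,0,0],[0,0,0],1]]' | tail -2
python3 to.py 0.5362 0.1366 0.08
```

```text
contact_force: [0.8, 0.3, -1.8]
finger_gap: 0.541
contact_force: [0.5, 0.9, -1.2]
finger_gap: 0.543
contact_force: [-1.0, -0.4, -3.1]
finger_gap: 0.544
contact_force: [1.1, -0.4, -2.3]
finger_gap: 0.537
t 14.18 p [0.5337 0.1296 0.1066] yaw 67.25 tilt [-0.002  -0.0018 -1.    ] F [ 1.1 -0.4 -2.3] gap 47.3
total [ 0.015  -0.0008  0.0531] n 1 per [ 0.015  -0.0008  0.0531]
```

```bash

python3 -m inch '[[[0,0,0],[0.015,-0.0008,0.025],1],[[0,0,0],[0,0,0.025],1],[[0,0,0],[0,0,0],1],[[0,0,0],[0,0,0],1],[[0,0,0],[0,0,0],1]]' | tail -2
python3 -m inch '[[[0,0,0],[0,0,0],1]]' | tail -2
python3 to.py 0.5362 0.1366 0.0657
```

```text
contact_force: [0.9, 0.9, -1.6]
finger_gap: 0.54
contact_force: [0.3, -0.5, -2.9]
finger_gap: 0.54
t 14.68 p [0.5371 0.1372 0.0836] yaw 67.23 tilt [ 3.e-04  5.e-04 -1.e+00] F [ 0.3 -0.5 -2.9] gap 47.5
total [-0.0018 -0.0013  0.0358] n 1 per [-0.0018 -0.0013  0.0358]
```

```bash

python3 -m inch '[[[0,0,0],[-0.0018,-0.0013,0.02],1],[[0,0,0],[0,0,0.0145],1],[[0,0,0],[0,0,0],1],[[0,0,0],[0,0,0],1],[[0,0,0],[0,0,0],1]]' | tail -2
python3 -m inch '[[[0,0,0],[0,0,0],1]]' | tail -2
python3 to.py 0.5362 0.1366 0.065
```

```text
contact_force: [-0.4, -0.2, -2.5]
finger_gap: 0.541
contact_force: [-0.6, 0.6, -2.3]
finger_gap: 0.537
t 15.18 p [0.5359 0.1369 0.066 ] yaw 67.26 tilt [-0.e+00 -2.e-04 -1.e+00] F [-0.6  0.6 -2.3] gap 47.2
total [-0.0003  0.0008  0.002 ] n 1 per [-0.0003  0.0008  0.002 ]
```

```bash

python3 -m inch '[[[0,0,0],[-0.0002,0.0006,0.0018],1],[[0,0,0],[0,0,0],1],[[0,0,0],[0,0,0],1]]' | tail -2
python3 to.py 0.5362 0.1366 0.065
python3 -m inch '[[[0,0,0],[0,0,0],-1],[[0,0,0],[0,0,0],-1],[[0,0,0],[0,0,0],-1],[[0,0,0],[0,0,0],-1],[[0,0,0],[0,0,0],-1]]' | tail -1
python3 -m inch '[[[0,0,0],[0,0,0],-1],[[0,0,0],[0,0,-0.03],-1],[[0,0,0],[0,0,-0.05],-1],[[0,0,0],[0,0,-0.07],-1],[[0,0,0],[0,0,-0.05],-1]]' | tail -2
python3 to.py 0.5629 -0.2404 0.15 90.9
```

```text
contact_force: [0.4, -0.2, -1.6]
finger_gap: 0.535
t 15.43 p [0.5362 0.1366 0.0651] yaw 67.25 tilt [ 0. -0. -1.] F [ 0.4 -0.2 -1.6] gap 47.1
total [-0.0001  0.0001  0.0002] n 1 per [-0.0001  0.0001  0.0002]
finger_gap: 0.88
contact_force: [0.8, -0.1, 0.4]
finger_gap: 0.996
t 16.27 p [0.5363 0.1367 0.1674] yaw 67.25 tilt [ 7.e-04  1.e-03 -1.e+00] F [ 0.8 -0.1  0.4] gap 87.6
total [-0.675   0.3406  0.0347] n 10 per [-0.0675  0.0341  0.0035]
wz total -0.8254 wxy
```

```bash

python3 -m inch '[[[0,0,0],[-0.0675,0.0341,0.0035],-1],[[0,0,0],[-0.0675,0.0341,0.0035],-1],[[0,0,0],[-0.0675,0.0341,0.0035],-1],[[0,0,0],[-0.0675,0.0341,0.0035],-1],[[0,0,0],[-0.0675,0.0341,0.0035],-1]]' | tail -1
python3 -m inch '[[[0,0,0],[-0.0675,0.0341,0.0035],-1],[[0,0,0],[-0.0675,0.0341,0.0035],-1],[[0,0,0],[-0.0675,0.0341,0.0035],-1],[[0,0,0],[-0.0675,0.0341,0.0035],-1],[[0,0,0],[-0.0675,0.0341,0.0035],-1]]' | tail -1
python3 -m inch '[[[0,0,-0.2],[0,0,0],-1],[[0,0,-0.2],[0,0,0],-1],[[0,0,-0.2],[0,0,0],-1],[[0,0,-0.225],[0,0,0],-1],[[0,0,0],[0,0,0],-1]]' | tail -1
python3 -m inch '[[[0,0,0],[0,0,0],-1]]' | tail -1
python3 to.py 0.5629 -0.2404 0.08 90.9
python3 - <<'E'
from h import *
im=capture('top')[:,:,::-1]
crop(im,160,165,100,95,7,'pics/p6.png')
crop(im,280,170,90,65,8,'pics/p6w.png')
E
```

```text
finger_gap: 0.999
finger_gap: 1.003
finger_gap: 0.998
finger_gap: 0.998
t 17.6 p [ 0.5629 -0.2406  0.1475] yaw 90.7 tilt [ 1.e-04 -0.e+00 -1.e+00] F [-0.1  0.1 -0.2] gap 87.9
total [ 3.000e-04 -1.000e-04  1.351e-01] n 2 per [ 0.0001 -0.      0.0675]
wz total -0.0071 wxy
```

View pics/p6.png

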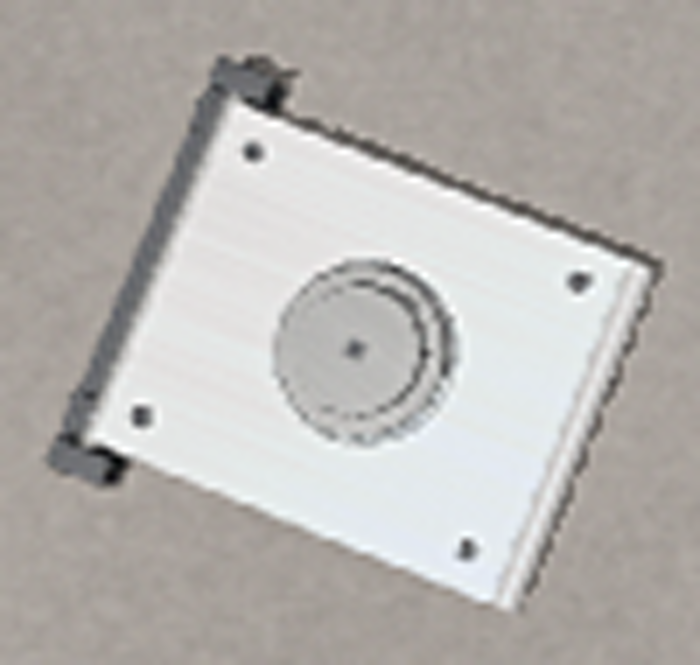

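View pics/p6w.png

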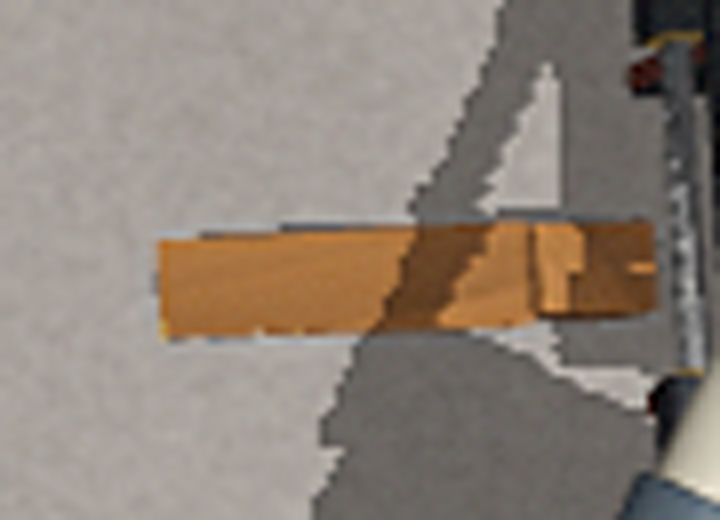

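Both weights are centred: the small one's hole is at crop pixel (355,349), as predicted for z = 62 mm. Now I go down on the wedge's grip block.

```bash

python3 -m inch '[[[0,0,-0.007],[0.0003,0,0.05],-1],[[0,0,0],[0,0,0.06],-1],[[0,0,0],[0,0,0.05],-1],[[0,0,0],[0,0,0],-1],[[0,0,0],[0,0,0],-1]]' | tail -1
python3 -m inch '[[[0,0,0],[0,0,0],-1],[[0,0,0],[0,0,0],-1]]' | tail -1
python3 to.py 0.5629 -0.2404 0.024 90.9
```

```text
finger_gap: 1.001
finger_gap: 1.004
t 18.23 p [ 0.5641 -0.2409  0.0704] yaw 91.05 tilt [-0.0019  0.0036 -1.    ] F [ 0.1 -0.9  0.1] gap 88.4
total [ 0.0013 -0.0028  0.0928] n 2 per [ 0.0006 -0.0014  0.0464]
wz total 0.0053 wxy
```

```bash

python3 -m inch '[[[0,0,0.003],[0.001,-0.0015,0.035],-1],[[0,0,0],[0,0,0.035],-1],[[0,0,0],[0,0,0.02],-1],[[0,0,0],[0,0,0],-1],[[0,0,0],[0,0,0],-1]]' | tail -1
python3 -m inch '[[[0,0,0],[0,0,0],-1],[[0,0,0],[0,0,0],-1]]' | tail -1
python3 to.py 0.5629 -0.2404 0.024 90.9
python3 - <<'E'
from h import *
im=capture('scene')[:,:,::-1]
crop(im,150,140,90,75,8,'pics/p7.png')
E
```

```text
finger_gap: 1.001
finger_gap: 0.997
t 18.82 p [ 0.563  -0.2403  0.0243] yaw 91.0 tilt [-0.0011  0.0023 -1.    ] F [0.1 0.4 0.5] gap 87.7
total [-0.0001 -0.0002  0.0006] n 1 per [-0.0001 -0.0002  0.0006]
wz total 0.0034 wxy
```

View pics/p7.png

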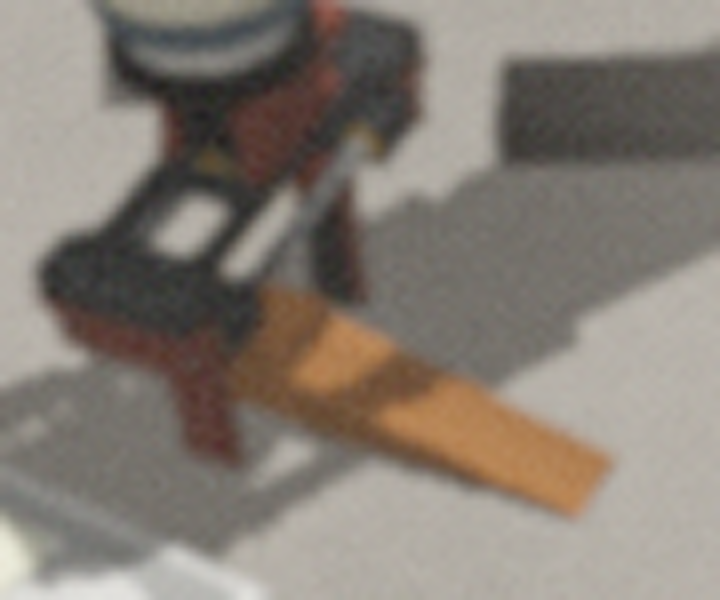

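```bash

for i in 1 2 ; do python3 -m inch '[[[0,0,0],[0,0,0],1],[[0,0,0],[0,0,0],1],[[0,0,0],[0,0,0],1],[[0,0,0],[0,0,0],1],[[0,0,0],[0,0,0],1]]' | tail -2;done
python3 -m inch '[[[0,0,0],[0,0,0],1],[[0,0,0],[0,0,0],1],[[0,0,0],[0,0,0],1],[[0,0,0],[0,0,0],1],[[0,0,0],[0,0,0],1]]' | tail -2
python3 -m inch '[[[0,0,0],[0,0,0],1],[[0,0,0],[0,0,0],1],[[0,0,0],[0,0,0],1]]' | tail -2
python3 to.py 0.5629 -0.2404 0.024 90.9
```

```text
contact_force: [0.4, 1.0, 0.2]
finger_gap: 0.657
contact_force: [0.2, -0.4, -0.9]
finger_gap: 0.342
contact_force: [0.1, -1.1, -0.6]
finger_gap: 0.341
contact_force: [-0.0, -0.5, -0.5]
finger_gap: 0.344
t 20.37 p [ 0.5621 -0.2399  0.0225] yaw 91.0 tilt [ 1.e-04 -1.e-04 -1.e+00] F [-0.  -0.5 -0.5] gap 30.2
total [-0.001   0.0015 -0.003 ] n 1 per [-0.001   0.0015 -0.003 ]
wz total 0.0035 wxy
```

```bash
python3 - <<'E'
from h import *
for n,p,z in(('sd tip',(345,415),.01),('sd mid',(395,428),.01),('sd handle top',(445,434),.03),('sd end',(440,448),.01),('brick near L',(492,440),.03),('brick top',(545,406),.03),('brickR',(553,425),.03),('brick plugL',(487,448),.01)):
    print(n,ray('top',(p[0]/1.5625-.3,p[1]/1.5625-.3),z).round(3))
t=np.radians(67.3);d=np.array([np.cos(t),np.sin(t)]);n=np.array([-d[1],d[0]]);L=np.array([.5364,.1363])-.085*d
print('lip',L)
for s in(.2,.17,.053):
  for o in (-.25,-.09,0,.09): pass
  print(s,(L-s*d).round(4))
E
```

```text
sd tip [0.402 0.115 0.01 ]
sd mid [0.379 0.03  0.01 ]
sd handle top [ 0.37  -0.054  0.03 ]
sd end [ 0.345 -0.047  0.01 ]
brick near L [ 0.36  -0.133  0.03 ]
brick top [ 0.415 -0.223  0.03 ]
brickR [ 0.383 -0.236  0.03 ]
brick plugL [ 0.344 -0.127  0.01 ]
lip [0.50359799 0.05788426]
0.2 [ 0.4264 -0.1266]
0.17 [ 0.438  -0.0989]
0.053 [0.4831 0.009 ]
```

```bash
python3 to.py 0.438 -0.0989 0.0228 67.3 15
python3 -m inch '[[[0,0,0],[0.008,-0.007,0],1],[[0,0,0],[0.0185,-0.0169,0],1],[[0,0,0],[0.0185,-0.0169,0],1],[[0,0,0],[0.0185,-0.0169,0],1],[[0,0,0],[0.0185,-0.0169,0],1]]'
python3 to.py 0.438 -0.0989 0.0228 67.3 11
```

```text
t 20.37 p [ 0.5621 -0.2399  0.0225] yaw 91.0 tilt [ 1.e-04 -1.e-04 -1.e+00] F [-0.  -0.5 -0.5] gap 30.2
total [ 0.2863 -0.2433 -0.0005] n 15 per [ 0.0191 -0.0162 -0.    ]
wz total 0.8273 wxy
time: 20.78
tcp_pos: [0.5235, -0.199, 0.0226]
orientation: [[-0.017, 1.0, -0.0], [1.0, 0.017, -0.0], [-0.0, -0.0, -1.0]]
contact_force: [0.6, -0.0, -0.3]
finger_gap: 0.34
t 20.78 p [ 0.5235 -0.199   0.0226] yaw 91.0 tilt [-0.e+00 -1.e-04 -1.e+00] F [ 0.6 -0.  -0.3] gap 29.9
total [ 0.2032 -0.1675 -0.0005] n 11 per [ 0.0185 -0.0152 -0.    ]
wz total 0.8272 wxy
```

```bash

python3 -m inch '[[[0,0,0],[0.0191,-0.0158,0],1],[[0,0,0],[0.0191,-0.0158,0],1],[[0,0,0],[0.0191,-0.0158,0],1],[[0,0,0],[0.0191,-0.0158,0],1],[[0,0,0],[0.0191,-0.0158,0],1]]' | tail -2
python3 -m inch '[[[0,0,0],[0.0191,-0.0158,0],1],[[0,0,0],[0.0191,-0.0158,0],1],[[0,0,0],[0.0191,-0.0158,0],1],[[0,0,0],[0.0191,-0.0158,0],1],[[0,0,0],[0.0191,-0.0158,0],1]]' | tail -2
python3 -m inch '[[[0,0,0],[0,0,0],1],[[0,0,0],[0,0,0],1]]' | tail -2
python3 to.py 0.438 -0.0989 0.0228 67.3 
```

```text
contact_force: [-0.0, -0.6, -0.7]
finger_gap: 0.342
contact_force: [1.0, -0.8, -0.6]
finger_gap: 0.343
contact_force: [-0.1, -0.5, -1.8]
finger_gap: 0.338
t 21.78 p [ 0.4433 -0.1052  0.0226] yaw 91.05 tilt [-2.e-04  4.e-04 -1.e+00] F [-0.1 -0.5 -1.8] gap 29.7
total [ 0.0128 -0.0104 -0.0004] n 1 per [ 0.0128 -0.0104 -0.0004]
wz total 0.8289 wxy
```

```bash

python3 -m inch '[[[0,0,0],[0.0128,-0.0104,0],1],[[0,0,0.1],[0,0,0],1],[[0,0,0.1],[0,0,0],1],[[0,0,0.1],[0,0,0],1],[[0,0,0.1],[0,0,0],1]]' | tail -2
python3 -m inch '[[[0,0,0.1],[0,0,0],1],[[0,0,0.1],[0,0,0],1],[[0,0,0.1],[0,0,0],1],[[0,0,0.129],[0,0,0],1],[[0,0,0],[0,0,0],1]]' | tail -2
python3 -m inch '[[[0,0,0],[0,0,0],1],[[0,0,0],[0,0,0],1]]' | tail -2
python3 to.py 0.438 -0.0989 0.0225 67.3
python3 - <<'E'
from h import *
im=capture('top')[:,:,::-1]
crop(im,190,170,100,95,7,'pics/p8.png')
im=capture('scene')[:,:,::-1]
crop(im,200,150,100,75,8,'pics/p8s.png')
E
```

```text
contact_force: [-0.5, -0.0, -0.9]
finger_gap: 0.339
contact_force: [0.6, -0.2, -1.0]
finger_gap: 0.341
contact_force: [0.4, 0.7, -0.9]
finger_gap: 0.339
t 22.78 p [ 0.4382 -0.0992  0.0225] yaw 67.34 tilt [ 0.e+00 -1.e-04 -1.e+00] F [ 0.4  0.7 -0.9] gap 29.9
total [ 0.0004 -0.0006  0.    ] n 1 per [ 0.0004 -0.0006  0.    ]
wz total 0.0015 wxy
```

View pics/p8.png

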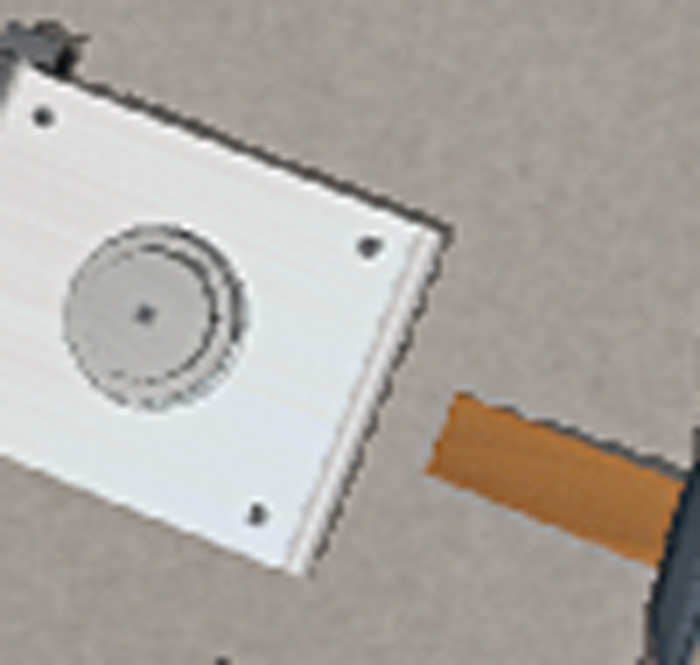

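View pics/p8s.png

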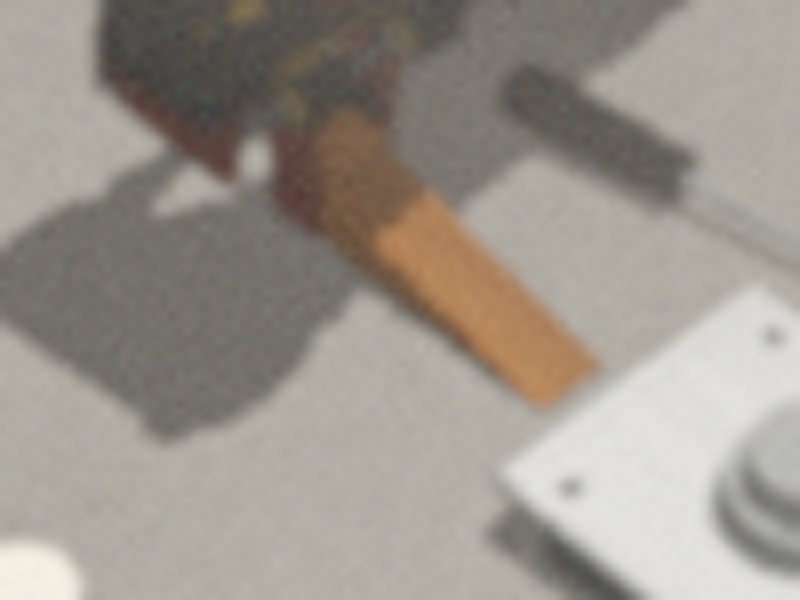

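```bash
python3 - <<'E'
from h import *
P=lambda p,z:ray('top',(190+p[0]/7-.5,170+p[1]/7-.5),z)[:2]
t=np.radians(67.3);d=np.array([np.cos(t),np.sin(t)]);n=np.array([-d[1],d[0]])
seat=np.array([.53643,.13633]);L=seat-.085*d
a,b=P((457,395),.003),P((430,472),.003);tip=(a+b)/2
g=get_state()['tcp_pos'][:2]
print('tip',tip,'along',(tip-L)@d,'lat',(tip-L)@n,'w',np.linalg.norm(a-b),'edge dir',np.degrees(np.arctan2(*(a-b)[::-1]))+90)
print('tcp along',(g-L)@d,'lat',(g-L)@n,'len',np.linalg.norm(tip-g), 'yaw',np.degrees(np.arctan2(*(tip-g)[::-1])))
# bar ends: corners of platform front, z ~.026
e=[P(p,.026) for p in((445,228),(305,573))];m=sum(e)/2
print('barends mid along',(m-L)@d,'lat',(m-L)@n,np.linalg.norm(e[0]-e[1]))
E
```

```text
tip [0.49140411 0.02750545] along -0.03277055223568194 lat -0.0004579481080351733 w 0.03168908564024834 edge dir 69.9967238745866
tcp along -0.17017429702454095 lat -0.00021673366395492144 len 0.137403956516579 yaw 67.19941645748389
barends mid along -0.0042047170931827195 lat -0.002531169418286108 0.14154909559838438
```

```bash

python3 -m inch '[[[0,0,0],[0.012,0,0],1],[[0,0,0],[0.021,-0.0004,0],1],[[0,0,0],[0.021,0,0],1],[[0,0,0],[0.021,0,0],1],[[0,0,0],[0.021,0,0],1]]' | tail -2
python3 -m inch '[[[0,0,0],[0.021,0,0],1],[[0,0,0],[0.021,0,0],1],[[0,0,0],[0.021,0,0],1],[[0,0,0],[0.012,0,0],1],[[0,0,0],[0,0,0],1]]' | tail -2
python3 -m inch '[[[0,0,0],[0,0,0],1],[[0,0,0],[0,0,0],1]]' | tail -2
cat > al.py <<'E'
from h import *
t=np.radians(67.3);d=np.array([np.cos(t),np.sin(t)]);n=np.array([-d[1],d[0]])
L=np.array([.53643,.13633])-.085*d
s=get_state();g=s['tcp_pos'][:2];F=s['contact_force'];R=s['orientation']
print('t',round(s['time'],2),'along %.2f lat %.2f mm z %.2f'%((g-L)@d*1e3,(g-L)@n*1e3,s['tcp_pos'][2]*1e3),'Falong %.1f lat %.1f z %.1f'%(F[:2]@d,F[:2]@n,F[2]),'yaw %.2f'%np.degrees(np.arctan2(R[1,0],R[0,0])),R[2].round(4),'gap',s['finger_gap']*88)
E
python3 al.py
```

```text
contact_force: [-0.3, -0.0, -1.1]
finger_gap: 0.339
contact_force: [0.1, -0.3, -1.2]
finger_gap: 0.339
contact_force: [0.4, -0.4, -0.9]
finger_gap: 0.345
t 23.88 along -84.76 lat -0.10 mm z 22.56 Falong -0.2 lat -0.5 z -0.9 yaw 67.26 [-1.e-04 -1.e-04 -1.e+00] gap 30.393956400429612
```

```bash

python3 -m inch '[[[0,0,0],[0.007,0,0],1],[[0,0,0],[0.007,0,0],1],[[0,0,0],[0,0,0],1],[[0,0,0],[0,0,0],1]]' >/dev/null; python3 al.py
for i in 1 2 3 4 5 6; do python3 -m inch '[[[0,0,0],[0.003,0,0],1],[[0,0,0],[0,0,0],1],[[0,0,0],[0,0,0],1]]' >/dev/null; python3 al.py; done
```

```text
t 24.22 along -77.62 lat -0.11 mm z 22.55 Falong 0.7 lat 0.1 z -0.9 yaw 67.26 [ 0. -0. -1.] gap 29.865645808804885
t 24.47 along -76.15 lat -0.11 mm z 22.58 Falong 0.5 lat -0.1 z -1.3 yaw 67.25 [ 0. -0. -1.] gap 30.145626279234932
t 24.72 along -74.58 lat -0.09 mm z 22.57 Falong -0.0 lat -0.3 z -1.3 yaw 67.26 [ 0. -0. -1.] gap 29.626831187655387
t 24.97 along -73.05 lat -0.08 mm z 22.56 Falong -0.1 lat 0.8 z -1.1 yaw 67.26 [ 0.e+00 -1.e-04 -1.e+00] gap 29.741777503564197
t 25.22 along -71.56 lat -0.12 mm z 22.60 Falong -0.5 lat -0.5 z -1.4 yaw 67.26 [ 1.e-04 -0.e+00 -1.e+00] gap 29.60145829857838
t 25.47 along -70.82 lat -0.20 mm z 22.55 Falong -5.7 lat -0.4 z 0.1 yaw 67.23 [-0.0013 -0.     -1.    ] gap 30.137095083283583
t 25.72 along -69.91 lat -0.32 mm z 22.62 Falong -7.9 lat -0.6 z -0.4 yaw 67.21 [-2.4e-03  1.0e-04 -1.0e+00] gap 29.960870458519825
```

```bash

for i in 1 2 3 4 ; do python3 -m inch '[[[0,0,0],[0.004,0,0],1],[[0,0,0],[0.004,0,0],1],[[0,0,0],[0,0,0],1],[[0,0,0],[0,0,0],1]]' >/dev/null; python3 al.py; done
python3 - <<'E'
from h import *
im=capture('top')[:,:,::-1]
crop(im,160,165,100,95,7,'pics/p9.png')
im=capture('scene')[:,:,::-1]
crop(im,230,150,95,75,8,'pics/p9s.png')
E
```

```text
t 26.05 along -66.00 lat -0.35 mm z 22.57 Falong -7.7 lat 0.7 z 0.5 yaw 67.21 [-2.6e-03  1.0e-04 -1.0e+00] gap 29.81502394599521
t 26.38 along -61.96 lat -0.32 mm z 22.52 Falong -6.8 lat -1.1 z -0.7 yaw 67.21 [-2.6e-03  1.0e-04 -1.0e+00] gap 30.244833746874768
t 26.72 along -57.92 lat -0.32 mm z 22.55 Falong -7.6 lat 0.2 z 0.2 yaw 67.21 [-2.5e-03  1.0e-04 -1.0e+00] gap 29.680557395487604
t 27.05 along -53.92 lat -0.32 mm z 22.54 Falong -9.0 lat -0.3 z -0.2 yaw 67.21 [-0.0025  0.     -1.    ] gap 29.896824935627375
```

View pics/p9.png

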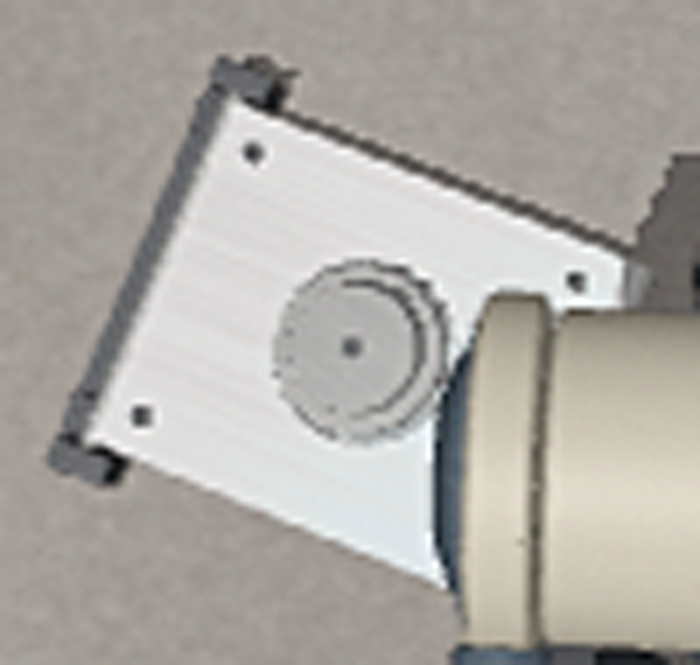

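View pics/p9s.png

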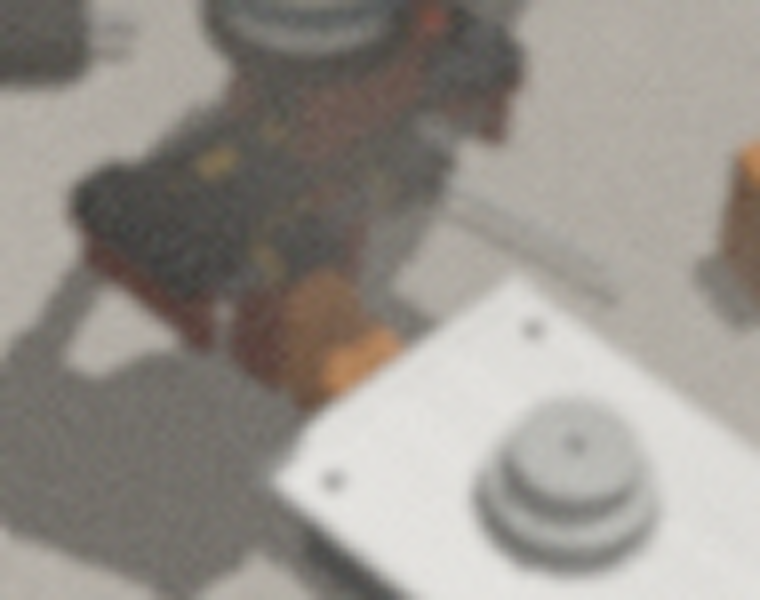

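```bash

python3 -m inch '[[[0,0,0],[0.003,0,0],1],[[0,0,0],[0.0024,0,0],1],[[0,0,0],[0,0,0],1],[[0,0,0],[0,0,0],1],[[0,0,0],[0,0,0],1]]' >/dev/null; python3 al.py
python3 -m inch '[[[0,0,0],[0,0,0],1],[[0,0,0],[0,0,0],1],[[0,0,0],[0,0,0],1]]' >/dev/null; python3 al.py
python3 - <<'E'
from h import *
im=capture('top')[:,:,::-1]
cv2.imwrite('pics/p10full.png',cv2.resize(im,(800,600)))
crop(im,160,165,100,95,7,'pics/p10.png')
im=capture('scene')[:,:,::-1]
crop(im,250,175,80,60,10,'pics/p10s.png')
t=np.radians(67.3);d=np.array([np.cos(t),np.sin(t),0]);n=np.array([-d[1],d[0],0]);z=np.array([0,0,1.])
s0=np.array([.53643,.13633,0]);H=s0+.085*d+.026*z
def pt(x,y,h,th):  # platform frame, h height above table when flat
    rx=x-.085;rz=h-.026;c,s=np.cos(th),np.sin(th)
    return H+d*(rx*c+rz*s)+z*(-rx*s+rz*c)+n*y
for lift in(0,.004,.005,.006):
    th=lift/.17
    T=proj('top',[pt(0,0,.062,th)])[0];print(lift,'top small',((T-[160,165]+.5)*7).round(1),end=' ')
    Sx=[proj('scene',[pt(x,y,h,th)])[0] for x,y,h in((0,0,.062),(-.0645,.0545,.03),(-.0645,-.0545,.03))]
    print('scene',[((q-[250,175]+.5)*10).round(1) for q in Sx])
E
```

```text
t 27.57 along -51.32 lat -0.32 mm z 22.57 Falong -8.8 lat -0.5 z -0.5 yaw 67.21 [-0.0026  0.     -1.    ] gap 29.936349635882173
t 27.82 along -51.34 lat -0.30 mm z 22.55 Falong -7.7 lat -0.6 z -0.2 yaw 67.21 [-0.0026 -0.     -1.    ] gap 29.819825547099008
0 top small [355.7 346.8] scene [array([515.5, 307.5]), array([464.8, 168.4]), array([216.1, 355.6])]
0.004 top small [352.9 345.5] scene [array([518.5, 304.6]), array([466.2, 160.8]), array([216.9, 348.1])]
0.005 top small [352.1 345.2] scene [array([519.3, 303.9]), array([466.6, 158.9]), array([217.1, 346.2])]
0.006 top small [351.4 344.9] scene [array([520.1, 303.2]), array([466.9, 157. ]), array([217.3, 344.4])]
```

View pics/p10.png

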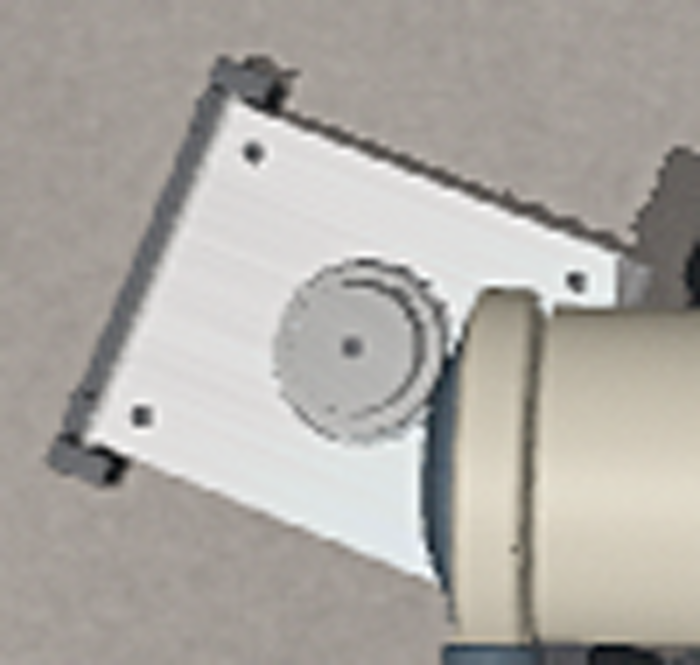

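View pics/p10s.png

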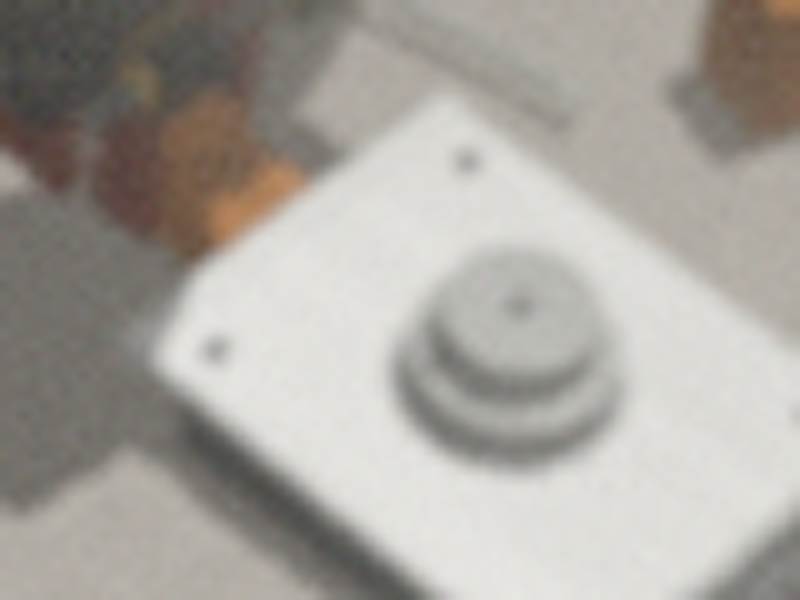

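View pics/p10full.png

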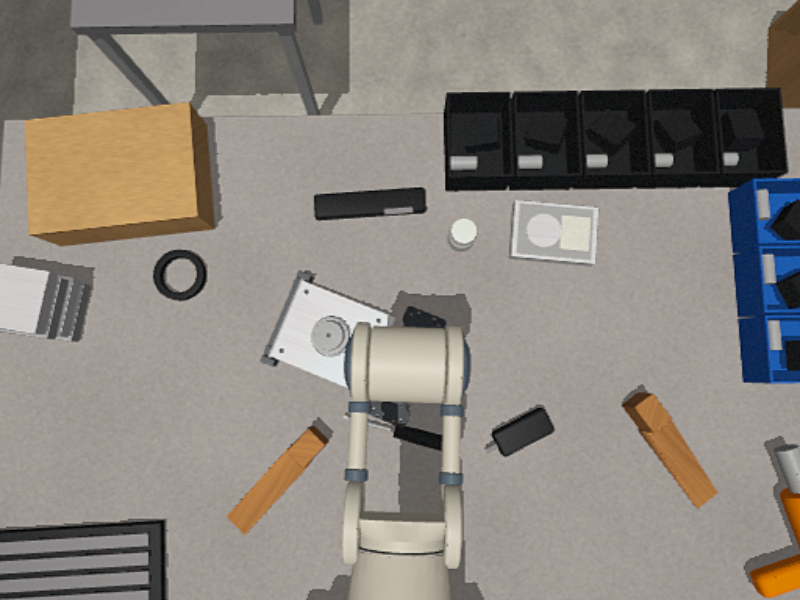

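The front screws at crop pixels (467,161) and (215,349) have risen about 9 to 10 px, which is a lift of about 5 mm. The stack is unmoved on the platform and the bystanders are where they were, so I hand the job in.

```bash
python3 -c "
from workcell import *
print(job_done())"; python3 al.py
```

```text
the job is handed in; nothing more can be done
None
the job is handed in; nothing more can be done
```

I loaded the platform and raised its front edge by about 5 mm, then handed the job in at about 28 s with the wedge still gripped in place.

**Weights:** I laid the large weight on the marked circle, about 0.5 mm off centre in the top picture. The small one went on top, with its centre hole within a pixel or two of where it should appear. Both were released before the wedge was moved.

**Wedge:** I took the smallest of the three wedges by its grip block and slid it along the table, thin end first. It went in about 0.3 mm off the middle of the lip and within about 0.1° of the stand's axis. It met the bar at about 71 mm short of the bar's axis, where 73 mm was expected. I pushed it a further 20 mm.

**Last checks:**
- **Lift:** the wedge's travel gives 5.0 mm, and the rise of the front screws in the scene camera also gives about 5 mm.
- **Forces:** the push along the wedge was steady at about 8 N, with almost no vertical load on the tool.
- **Grip:** the jaw opening was 30 mm, matching the block's width.
- **Surroundings:** in the last top picture the visible bystanders look unmoved. The arm partly hides the screwdriver there, so I could not check all of it.

None of the checks failed. The only disagreement was the contact point, 1.5 mm later than estimated, so I measured the final push from the contact I felt.

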